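# Set the try square flush against a plate on the marking-out board

### The job

Set the try square ready for scribing beside the aluminium plate: with its stock standing on the worktop and flush against the near edge of the grey board, bring the left edge of its blade flush along the plate's right side. Press it lightly home against the board edge and the plate at the same time, without ramming either and without disturbing the other things on the bench, then let go and leave it standing there.

Things in the scene. Friction and masses are not known exactly. Their poses are not given: they have to be found in the camera images.
- square: Loose metal try square, about 0.5 kg, L-shaped, standing steadily on its stock (z up). Origin: centre of the stock's underside. Stock: steel bar 30 (x) x 130 (y) x 24 (z) mm. Blade: thin strip from the stock's left (+y) end to +x. Grip rib: dark steel on top of the stock's centre, 12 (x) x 60 (y) mm, 24 to 48 mm above the underside; pinch it across x from above.
- stock_left (a point): Point on the square's stock inner face (the +x face), 60 mm left (+y) of the stock's centre, 8 mm above its underside. Axes as the square's.
- stock_right (a point): The same, 60 mm right (-y) of the stock's centre.
- blade_near (a point): Point on the blade's left edge, 55 mm ahead (+x) of the stock's centre, at mid thickness. The blade is 28 mm wide (y), from x = 15 to 165 mm; its left edge is at y = +65 mm in the square's frame, level with the stock's end. Underside 16 mm, top 21 mm above the stock's underside, so it passes 1 mm above the board while the stock stands on the worktop.
- blade_tip (a point): Point on the blade's left edge, 160 mm ahead (+x) of the stock's centre, near the tip.
- board: Fixed grey board, 180 (x) x 280 (y) x 15 (z) mm, lying on the worktop; origin at the centre of its underside. Its near edge, the straight face that the stock must meet, is the plane x = -90 mm in its frame. It is turned up to 0.15 rad either way. (Right of it all, a fixed instrument 0.42 m high fills the space beyond y = -0.35 m from x = 0.44 m outwards, world; keep the arm clear.)
- plate: Aluminium plate 110 (x) x 80 (y) x 8 (z) mm, screwed flat onto the board and square to it; origin at the centre of its underside, axes parallel to the board's. Its right side, which the blade must meet, is the plane y = -40 mm in its frame.
- marker: Loose bystander: pen, 132 mm long and 14 mm thick, lying in front of the board. Leave it alone.
- timer: Loose bystander: bench timer, 58 x 64 x 20 mm, in front and to the left. Leave it alone.
- dish_1: Loose bystander: glass dish, 60 mm across, 14 mm high, behind the board. Leave it alone.
- dish_2: Loose bystander: second glass dish of the same size, behind the board. Leave it alone.
- dropper: Loose bystander: small bottle with a dropper top, 33 mm across, 88 mm high, behind the square. Leave it alone.

How it is judged:
On the way:
1. the square is pressed home against the board and the plate at the same time (1 N or more on each for 0.1 s), its four edge points within 2.5 mm of the faces they meet (contact force between square and board above 1 N and contact force between square and plate above 1 N and x of each of stock_left, stock_right in the frame of board above -0.0925 m and y of each of blade_near, blade_tip in the frame of plate above -0.0425 m), for 0.1 s.
At the end, for the whole second after the job is handed in: The square stands still on the worktop on its stock (upright within 0.03 rad, underside within 2 mm of the worktop); both stock points are within 1.5 mm of the board's near edge face and both blade points within 1.5 mm of the plate's right side (x of stock_left in the frame of board between -0.0915 and -0.0885 m and x of stock_right in the frame of board between -0.0915 and -0.0885 m and y of blade_near in the frame of plate between -0.0415 and -0.0385 m and y of blade_tip in the frame of plate between -0.0415 and -0.0385 m and height (world z) of square below 0.002 m and angle between square's own z axis and vertical below 0.03 rad and linear speed of square below 0.01 m/s); the robot touches nothing.
It fails at once if the square rams the board or the plate with more than 30 N (contact force between square and board above 30 N or contact force between square and plate above 30 N).
It fails at once if a loose bystander (marker, timer, either dish, dropper) is moved more than 15 mm (distance of any of marker, timer, dish_1, dish_2, dropper from where it was at the start of the episode above 0.015 m).
It also fails if it takes over 61 s, if anything falls off the work surface, if the arm or the gripper's body presses on something with over 40 N, if the wrist force passes 120 N, or if a joint passes its speed limit or range.

### The arm

A 6-joint arm with a two-finger parallel gripper is mounted at the origin on a cart in front of the work surface, level with it; the furniture and walls round the work are solid. World frame = base frame: x ahead of the robot, y to its left, z up, the work surface at z = 0. Lengths are in m, angles in rad, forces in N, time in s.
With the tool pointing down it reaches from about 0.3 to 0.875 m from the base axis. Payload 6.4 kg.
Tool frame: the origin (TCP) lies at the very end of the fingers, on their centre line; the grasp point (between the pads) lies 19 mm behind it (ctrl.tcp_to_grasp is the distance from the TCP to the grasp point, in m); z points along the fingers, y is the direction in which the jaws open and shut (so a half turn about z gives the same grasp; the last joint's range is limited). The gripper opens to 85 mm and grips with 20 to 120 N. Pads are 22 mm wide; open, the fingers measure 114 mm over their backs; the gripper's body (76 mm by 85 mm) begins 54 mm behind the grasp point. The pads swing forward as they close: fully open they stand 13 mm farther back than shut.
Start: joints at [-1.338, 0.181, 1.607, -0, 1.354, -0.206], TCP at [0.244, -0.521, 0.231] pointing down, gripper open.
Joint ranges: [-2.99, 2.99], [-0.89, 2.07], [0.3, 2.58], [-1.14, 4.28], [0, 2.63], [-3.12, 3.12]. Speed limits (rad/s): [2.57, 2.57, 3.01, 3.14, 3.14, 3.14].

### API

Orientations are given as a unit quaternion [w, x, y, z].
In Python, from bench import ctrl gives the robot as it stands. The module is installed in compiled form; this text tells all that it offers.
- The arm moves only by the tool drive_tool, never from a script. Its argument "deltas" is a list of rows, each an object with "slide": the shift along the tool's x, y, z as a fraction of full scale, a list of three; "delta_rot": the turn, a rotation vector about the tool's x, y, z as a fraction of full scale, a list of three; "hand": the opening, from 0 (shut) to 1 (fully open). In form: [{"slide": [tx, ty, tz], "delta_rot": [wx, wy, wz], "hand": hand}, ...]. A call has exactly 5 rows; each row shifts and turns the commanded pose from where the row before left it, along the tool's axes as they then stand; what a row does not reach is not made up. Full scale, the value 1, is 50 mm for a shift and 180 degrees for a turn. A row lasts 1/8 s, in which the tool goes at most 62.5 mm and 10.7 degrees, less where a joint would pass 70% of its speed; a pose out of reach is approached as far as the arm can. A call with a number of a shift or a turn outside -1 to 1 is refused whole. A call with a gripper value outside its range is refused whole. The fingers move at their own pace and stop on an object; the grip force is fixed at half the most. Time passes only in rows, so rows that do not move let the fingers close, or fill a call up. It gives the time, the measured TCP pose, the force and the opening at its end, in the units of the state.
- ctrl.get_obs(): the state, without advancing time (a new reading comes with each control period).
- ctrl.camera(name): name is "scene" or "top" or "wrist"; returns a dict with "frame" (384x512x3 uint8, red, green, blue), "mtx" (3x3 intrinsics, pixels), "R" (3x3) and "t" (3): a world point X has camera coordinates R X + t. Camera axes: x right, y down, z forward; pixel columns grow to the right and rows downward; lengths in m; the calibration is good to about 2 mm. A picture is of the moment at which its call begins. There is no depth.
- ctrl.hand_in(): hands the job in, once; it reports no verdict.
The state is a dict: "time_s": time; "q": joint angles; "dq": joint speeds; "joint_efforts": joint torques, N m; "eef_pos": TCP position; "eef_rot": TCP orientation; "wrist_force": force on the tool from outside, world axes, zero at the start; "torque": the same for the moment, N m; "opening": opening from 0.0 (shut) to 1.0 (fully open).
Only numpy, scipy, OpenCV 4.12 (cv2) and the standard library are available. Lean on these libraries where they do the work, as an engineer would, in place of code of your own. Each camera call takes 0.05 s, during which the arm holds its last target.

## Working session

There is one attempt and no reset: what is moved stays moved. The work goes in short steps, Python scripts to look and compute and a tool call to move; the robot and the scene stay as the last step left them, time stands still between calls to the robot, and variables do not carry over. Pictures are saved under pics/ and viewed, and the job is handed in when it is done.

Besides the shell and the picture viewer there is one more tool, called after "Emit:" as a command line: name --argument value ..., lists and objects as JSON in quotes. drive_tool: Moves the arm, as the interface text tells. Its arguments: {"type":"object","properties":{"deltas":{"type":"array","items":{"type":"object","properties":{"slide":{"type":"array","items":{"type":"number"}},"delta_rot":{"type":"array","items":{"type":"number"}},"hand":{"type":"number"}}}}},"required":["deltas"]}

```bash
mkdir -p pics; python3 - <<'E'
from bench import ctrl
import cv2,pickle
o=ctrl.get_obs();print({k:o[k] for k in ['time_s','eef_pos','eef_rot','wrist_force','opening']})
d={}
for n in ['scene','top','wrist']:
    c=ctrl.camera(n);d[n]=c;cv2.imwrite(f'pics/{n}0.png',cv2.cvtColor(c['frame'],cv2.COLOR_RGB2BGR))
    print(n,c['mtx'].tolist(),(-c['R'].T@c['t']).round(3),c['R'].round(3).tolist())
pickle.dump(d,open('c0.pkl','wb'))
E
```

```text
{'time_s': 0.0, 'eef_pos': array([ 0.24418076, -0.51995142,  0.23036936]), 'eef_rot': array([-8.92843094e-04,  9.76023693e-01,  2.17662474e-01, -7.24733190e-06]), 'wrist_force': array([-0.01825515,  0.00523877, -0.49793814]), 'opening': 1.005331228586352}
scene [[408.3052539977156, 0.0, 258.6231495254638], [0.0, 408.3052539977156, 187.71675751855568], [0.0, 0.0, 1.0]] [0.001 0.709 0.752] [[-0.757, -0.654, -0.001], [-0.399, 0.463, -0.792], [0.518, -0.599, -0.611]]
top [[427.1740208269048, 0.0, 251.4057194185782], [0.0, 427.1740208269048, 194.40175972374684], [0.0, 0.0, 1.0]] [0.463 0.048 1.1  ] [[-0.016, -1.0, -0.001], [-0.993, 0.016, -0.114], [0.114, -0.001, -0.994]]
wrist [[293.49688995805184, 0.0, 257.2743607287425], [0.0, 293.49688995805184, 187.1362432919591], [0.0, 0.0, 1.0]] [ 0.318 -0.485  0.374] [[0.424, -0.905, -0.002], [-0.858, -0.403, 0.317], [-0.288, -0.133, -0.948]]
```

View pics/scene0.png

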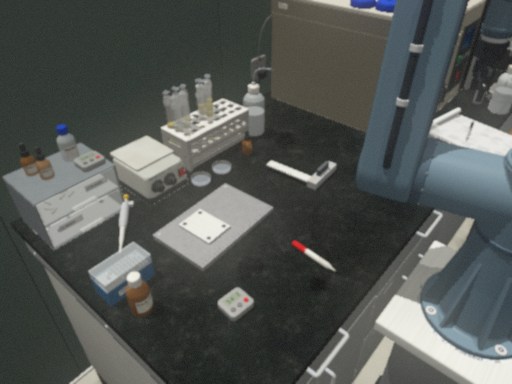

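View pics/top0.png

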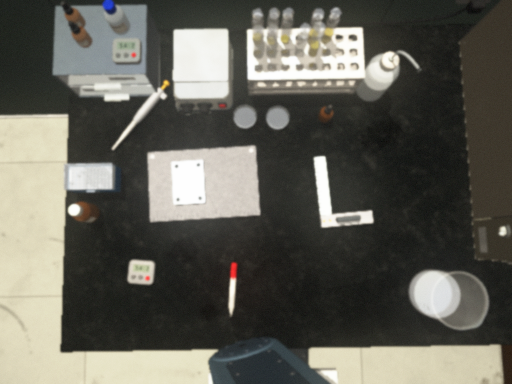

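View pics/wrist0.png

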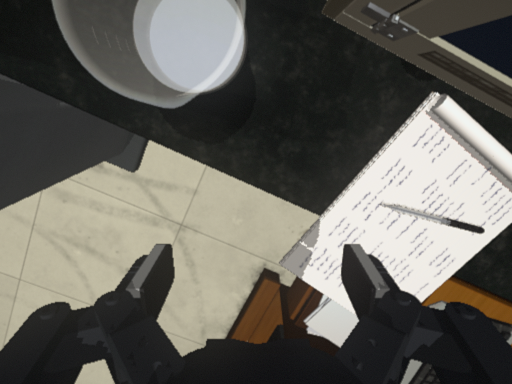

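The scene view and the top view agree. In the top view the board is at about (148-260, 146-221), the plate at (171-205, 160-206), the square's blade at (320, 156-225) with its stock at (322-373, 218), the pen at (233, 262-317) and the dropper at (326, 114).

```bash
cat > h.py <<'E'
import numpy as np,cv2
def ray(c,uv,z):
    uv=np.atleast_2d(np.asarray(uv,float)); R,t,K=c['R'],c['t'],c['mtx']
    d=(R.T@np.linalg.inv(K)@np.c_[uv,np.ones(len(uv))].T).T; o=-R.T@t
    s=(z-o[2])/d[:,2]; return o+s[:,None]*d
def proj(c,X):
    X=np.atleast_2d(X); p=(c['R']@X.T).T+c['t']; p=(c['mtx']@p.T).T; return p[:,:2]/p[:,2:]
def quad(mask):
    cs,_=cv2.findContours(mask,cv2.RETR_EXTERNAL,cv2.CHAIN_APPROX_NONE)
    k=max(cs,key=cv2.contourArea); return k,cv2.minAreaRect(k)
E
python3 - <<'E'
from h import *
import pickle
d=pickle.load(open('c0.pkl','rb'));c=d['top'];f=c['frame'];
g=cv2.cvtColor(f,cv2.COLOR_RGB2GRAY)
a=cv2.resize(f[135:235,140:270],None,fx=4,fy=4,interpolation=cv2.INTER_CUBIC)
b=cv2.resize(f[135:235,300:390],None,fx=4,fy=4,interpolation=cv2.INTER_CUBIC)
cv2.imwrite('pics/crop0.png',cv2.cvtColor(np.hstack([a,b])[:, :800],cv2.COLOR_RGB2BGR))
for nm,(x0,x1,y0,y1),th,z in [('board',(140,270,135,235),90,.015),('plate',(165,212,155,212),205,.023),('sq',(300,390,145,235),150,.022)]:
    m=np.zeros_like(g);m[y0:y1,x0:x1]=(g[y0:y1,x0:x1]>th)*255
    k,r=quad(m);print(nm,cv2.contourArea(k),r)
    if nm=='sq':
        p=cv2.approxPolyDP(k,4,True)[:,0]
        print(p.tolist(),ray(c,p,z).round(4).tolist())
    else:
        B=ray(c,cv2.boxPoints(r),z);print(B.round(4).tolist())
        for i in range(4):
            e=B[(i+1)%4]-B[i];print(np.hypot(*e[:2]).round(4),np.arctan2(e[1],e[0]).round(4))
print('marker,timer,dropper',ray(c,[[234,263],[231,317],[141,272],[326,114],[245,117],[277,117]],.01).round(3).tolist())
E
```

```text
board 7711.5 ((202.63815307617188, 183.27951049804688), (71.35391998291016, 111.52264404296875), 86.53176879882812)
[[0.7052, 0.3207, 0.015], [0.7182, 0.0324, 0.015], [0.5333, 0.0247, 0.015], [0.5208, 0.3076, 0.015]]
0.2886 -1.5257
0.1851 -3.0999
0.2831 1.6149
0.1848 0.0713
plate 2574.5 ((188.0, 182.99998474121094), (55.99999237060547, 45.99999237060547), 90.0)
[[0.6922, 0.2668, 0.023], [0.6902, 0.1488, 0.023], [0.5463, 0.1496, 0.023], [0.5482, 0.2659, 0.023]]
0.118 -1.5874
0.144 3.1359
0.1163 1.5543
0.144 0.0066
sq 1273.0 ((342.81707763671875, 189.35365295410156), (72.00135803222656, 52.34454345703125), 83.6598129272461)
[[314, 157], [321, 226], [372, 222], [370, 210], [331, 213], [325, 157]] [[0.6808, -0.1153, 0.022], [0.5039, -0.1271, 0.022], [0.5118, -0.256, 0.022], [0.5422, -0.2524, 0.022], [0.5363, -0.1535, 0.022], [0.6803, -0.1435, 0.022]]
marker,timer,dropper [[0.415, 0.094, 0.01], [0.282, 0.103, 0.01], [0.396, 0.328, 0.01], [0.797, -0.152, 0.01], [0.793, 0.06, 0.01], [0.791, -0.024, 0.01]]
```

View pics/crop0.png

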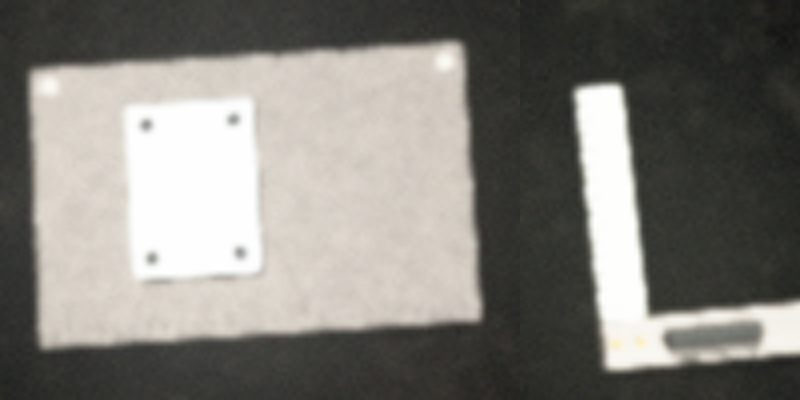

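```bash
cat >> h.py <<'E'
from scipy.ndimage import map_coordinates
def edge(c,P,Q,z,n=60,w=5,trim=.12,sgn=0):
    """sub-pixel edge near the world segment P->Q at height z; returns point on line at mid and direction angle"""
    g=cv2.GaussianBlur(cv2.cvtColor(c['frame'],cv2.COLOR_RGB2GRAY).astype(np.float32),(0,0),.8)
    p,q=proj(c,[[*P,z],[*Q,z]]); d=q-p; nrm=np.array([-d[1],d[0]])/np.hypot(*d)
    s=np.arange(-w,w+.01,.1); pts=[]
    for t in np.linspace(trim,1-trim,n):
        b=p+t*d; xy=b+s[:,None]*nrm
        v=map_coordinates(g,[xy[:,1],xy[:,0]],order=1); gr=np.gradient(v)
        a=np.abs(gr) if sgn==0 else np.maximum(sgn*gr,0)
        i=a.argmax(); j=slice(max(0,i-12),i+13)
        pts.append(b+nrm*(a[j]*s[j]).sum()/a[j].sum())
    W=ray(c,pts,z)[:,:2].astype(np.float32)
    for _ in range(2):
        vx,vy,x0,y0=cv2.fitLine(W,cv2.DIST_HUBER,0,1e-6,1e-6).ravel()
        if vx*(Q[0]-P[0])+vy*(Q[1]-P[1])<0: vx,vy=-vx,-vy
        r=(W[:,0]-x0)*-vy+(W[:,1]-y0)*vx; W=W[np.abs(r)<=max(.0015,2.5*np.median(abs(r)))]
    return np.array([x0,y0]),np.array([vx,vy]),float(np.std(r)),len(W)
def yawx(v): return np.arctan2(v[1],v[0])
def yawy(v): return np.arctan2(-v[0],v[1]) # v along +y
def inter(a,b):
    s=np.linalg.solve(np.c_[a[1],-b[1]],b[0]-a[0]); return a[0]+s[0]*a[1]
E
cat > m0.py <<'E'
from h import *
import pickle
d=pickle.load(open('c0.pkl','rb'));c=d['top']
bn=edge(c,(.5333,.0247),(.5208,.3076),.015)
br=edge(c,(.5333,.0247),(.7182,.0324),.015)
pr=edge(c,(.553,.150),(.687,.155),.023)
pn=edge(c,(.556,.15),(.553,.26),.023) 
bl=edge(c,(.5039,-.1271),(.6808,-.1153),.021)
sn=edge(c,(.5118,-.256),(.5039,-.1271),.024)
for n,e,f in [('board near',bn,yawy),('board right',br,yawx),('plate right',pr,yawx),('plate near',pn,yawy),('blade left',bl,yawx),('stock near',sn,yawy)]:
    print(n,e[0].round(4),'yaw',f(e[1]).round(4),e[2],e[3])
print('target corner',inter(bn,pr),'sq corner',inter(bl,sn),'plate near right',inter(pn,pr))
E
python3 m0.py
```

```text
board near [0.5296 0.1616] yaw 0.0461 0.00047879471094347537 59
board right [0.623  0.0308] yaw 0.048 0.0004543488030321896 60
plate right [0.6198 0.1642] yaw 0.0376 0.00022143042588140815 59
plate near [0.5657 0.2044] yaw 0.035 0.00025736168026924133 59
blade left [ 0.597  -0.1191] yaw 0.0769 0.0005764530505985022 60
stock near [ 0.505 -0.196] yaw 0.0731 0.0006039569852873683 60
target corner [0.5295983 0.1608171] sq corner [ 0.49996924 -0.12659997] plate near right [0.5671733  0.16223049]
```

Emit:
drive_tool --deltas '[{"slide": [0, 0, -1], "delta_rot": [0, 0, -0.055], "hand": 1}, {"slide": [0, 0, -0.5], "delta_rot": [0, 0, -0.055], "hand": 1}, {"slide": [0, 0, 0], "delta_rot": [0, 0, -0.055], "hand": 1}, {"slide": [0, 0, 0], "delta_rot": [0, 0, -0.055], "hand": 1}, {"slide": [0, 0, 0], "delta_rot": [0, 0, -0.055], "hand": 1}]'

```text
time_s: 0.78
eef_pos: [0.2443, -0.5203, 0.306]
eef_rot: [-0.0, 0.794, 0.609, 0.0]
wrist_force: [0.6, -0.6, 0.7]
opening: 1.0
```

Emit:
drive_tool --deltas '[{"slide": [0, 0, 0], "delta_rot": [0, 0, -0.054], "hand": 1}, {"slide": [0, 0, 0], "delta_rot": [0, 0, -0.0535], "hand": 1}, {"slide": [0.8, 0.3, 0], "delta_rot": [0, 0, 0], "hand": 1}, {"slide": [0.8, 0.3, 0], "delta_rot": [0, 0, 0], "hand": 1}, {"slide": [0.8, 0.3, 0], "delta_rot": [0, 0, 0], "hand": 1}]'

```text
time_s: 1.4
eef_pos: [0.281, -0.3963, 0.3059]
eef_rot: [-0.0, 0.682, 0.731, 0.0]
wrist_force: [-0.1, 0.2, -0.4]
opening: 1.0
```

Emit:
drive_tool --deltas '[{"slide": [0.8, 0.3, 0], "delta_rot": [0, 0, 0], "hand": 1}, {"slide": [0.8, 0.3, 0], "delta_rot": [0, 0, 0], "hand": 1}, {"slide": [0.8, 0.3, 0], "delta_rot": [0, 0, 0], "hand": 1}, {"slide": [0.6, 0.6, 0], "delta_rot": [0, 0, 0], "hand": 1}, {"slide": [0.5, 0.8, 0], "delta_rot": [0, 0, 0], "hand": 1}]'

```text
time_s: 2.02
eef_pos: [0.3838, -0.2139, 0.3065]
eef_rot: [0.0, 0.682, 0.731, -0.0]
wrist_force: [0.3, -1.3, -0.3]
opening: 0.998
```

Emit:
drive_tool --deltas '[{"slide": [0, 0.9, 0], "delta_rot": [0, 0, 0], "hand": 1}, {"slide": [0, 0.9, 0], "delta_rot": [0, 0, 0], "hand": 1}, {"slide": [0, 0.6, 0.3], "delta_rot": [0, 0, 0], "hand": 1}, {"slide": [0, 0, 0.4], "delta_rot": [0, 0, 0], "hand": 1}, {"slide": [0, 0, 0], "delta_rot": [0, 0, 0], "hand": 1}]'

```text
time_s: 2.65
eef_pos: [0.5022, -0.2059, 0.2691]
eef_rot: [-0.002, 0.682, 0.731, -0.0]
wrist_force: [0.1, 0.6, 0.6]
opening: 1.001
```

```bash
cat > snap.py <<'E'
import sys,cv2,pickle
from bench import ctrl
o=ctrl.get_obs();print({k:o[k] for k in ['time_s','eef_pos','eef_rot','wrist_force','torque','opening','q']})
d={'obs':o}
for n in sys.argv[2:]:
    c=ctrl.camera(n);d[n]=c;cv2.imwrite(f'pics/{n}_{sys.argv[1]}.png',cv2.cvtColor(c['frame'],cv2.COLOR_RGB2BGR))
pickle.dump(d,open(f'c_{sys.argv[1]}.pkl','wb'))
E
python3 snap.py a wrist
```

```text
{'time_s': 2.65, 'eef_pos': array([ 0.50219092, -0.20585943,  0.26909155]), 'eef_rot': array([-2.31128403e-03,  6.81863181e-01,  7.31475996e-01, -3.57678484e-04]), 'wrist_force': array([0.09206466, 0.60183577, 0.57871541]), 'torque': array([0.0017369 , 0.03154306, 0.03889642]), 'opening': 1.0011668402983436, 'q': array([-6.07785479e-01,  8.13279877e-02,  1.64095619e+00, -5.20657553e-05,
        1.42398579e+00, -6.77955449e-01])}
```

View pics/wrist_a.png

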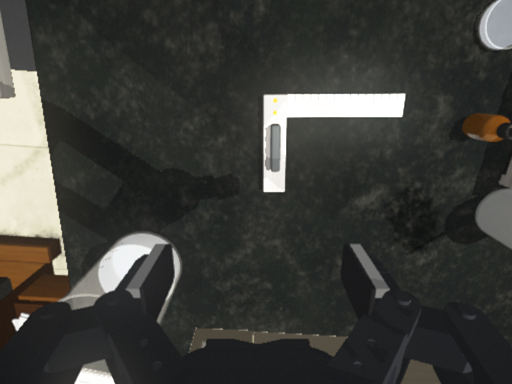

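The wrist view shows the square clearly: stock at cols 264-286, rows 95-191; rib at (275,147); blade's left edge along row 94 out to col 405; dropper at (487,127).

```bash
python3 - <<'E'
from h import *
import pickle
c=pickle.load(open('c_a.pkl','rb'))['wrist']
print('corner est',ray(c,[[264,95],[264,191],[405,94],[405,117]],.022).round(4).tolist(), ray(c,[[275,147]],.048).round(4))
P=ray(c,[[264,95],[264,191],[405,94]],.022)[:,:2]
bl=edge(c,P[0],P[2],.021,w=4)
sn=edge(c,P[1],P[0],.024,w=4)
print(bl[0],yawx(bl[1]),bl[2],sn[0],yawy(sn[1]),sn[2],inter(bl,sn))
y=(yawx(bl[1])+yawy(sn[1]))/2;k=inter(bl,sn)
R=np.array([[np.cos(y),-np.sin(y)],[np.sin(y),np.cos(y)]])
print('origin',k-R@[-.015,.065])
# rib
g=cv2.cvtColor(c['frame'],cv2.COLOR_RGB2GRAY);m=np.zeros_like(g);m[110:185,268:284]=(g[110:185,268:284]<110)*255
k,r=quad(m);print(r,ray(c,[r[0]],.048))
E
```

```text
corner est [[0.5042, -0.1301, 0.022], [0.5141, -0.2586, 0.022], [0.6821, -0.1164, 0.022], [0.6886, -0.1444, 0.022]] [[ 0.5222 -0.1906  0.048 ]]
[ 0.5912154  -0.12210283] 0.07566011 0.0003099918831139803 [ 0.50732625 -0.19448185] 0.06310256 0.0003822331491392106 [ 0.50317454 -0.12877674]
origin [ 0.52264462 -0.19258047]
((271.617919921875, 146.61572265625), (6.938594341278076, 46.25729751586914), 7.594643592834473) [[ 0.51789386 -0.19045904  0.048     ]]
```

Emit:
drive_tool --deltas '[{"slide": [0.27, 0.41, 0], "delta_rot": [0, 0, 0], "hand": 1}, {"slide": [0, 0, 0.9], "delta_rot": [0, 0, 0], "hand": 1}, {"slide": [0, 0, 0.9], "delta_rot": [0, 0, 0], "hand": 1}, {"slide": [0, 0, 0.9], "delta_rot": [0, 0, 0], "hand": 1}, {"slide": [0, 0, 0], "delta_rot": [0, 0, 0], "hand": 1}]'

```text
time_s: 3.32
eef_pos: [0.5203, -0.1909, 0.134]
eef_rot: [-0.003, 0.682, 0.731, -0.001]
wrist_force: [-0.4, 0.2, 0.4]
opening: 1.001
```

```bash
python3 snap.py b wrist scene
```

```text
{'time_s': 3.325, 'eef_pos': array([ 0.52034862, -0.19088353,  0.1339917 ]), 'eef_rot': array([-3.09797160e-03,  6.82285318e-01,  7.31079199e-01, -5.93571485e-04]), 'wrist_force': array([-0.43692364,  0.16354105,  0.37337781]), 'torque': array([-0.05927991, -0.00466168, -0.03853856]), 'opening': 1.0006095394721852, 'q': array([-5.65751023e-01,  2.46874204e-01,  1.73833832e+00, -2.86479294e-05,
        1.16268874e+00, -6.34758582e-01])}
```

View pics/wrist_b.png

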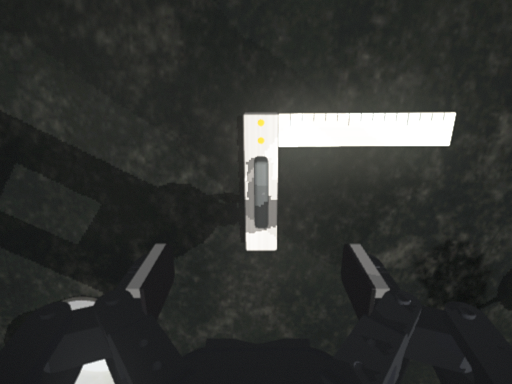

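Emit:
drive_tool --deltas '[{"slide": [0, 0.02, 0.8], "delta_rot": [-0.0016, -0.0012, 0], "hand": 1}, {"slide": [0, 0, 0.8], "delta_rot": [0, 0, 0], "hand": 1}, {"slide": [0, 0, 0.3], "delta_rot": [0, 0, 0], "hand": 1}, {"slide": [0, 0, 0.1], "delta_rot": [0, 0, 0], "hand": 1}, {"slide": [0, 0, 0], "delta_rot": [0, 0, 0], "hand": 1}]'

```text
time_s: 4.05
eef_pos: [0.5251, -0.1928, 0.038]
eef_rot: [0.004, 0.682, 0.731, 0.001]
wrist_force: [0.2, -0.3, -0.5]
opening: 0.997
```

```bash
python3 snap.py c wrist scene
```

```text
{'time_s': 4.05, 'eef_pos': array([ 0.52512565, -0.19276938,  0.03795597]), 'eef_rot': array([0.00437615, 0.68203196, 0.73130884, 0.00079619]), 'wrist_force': array([ 0.21626704, -0.26530293, -0.48068066]), 'torque': array([ 0.02087723,  0.01429028, -0.05529784]), 'opening': 0.9974264517481743, 'q': array([-5.63960253e-01,  3.93186099e-01,  1.77825927e+00, -7.17802255e-05,
        9.61251478e-01, -6.33622241e-01])}
```

View pics/wrist_c.png

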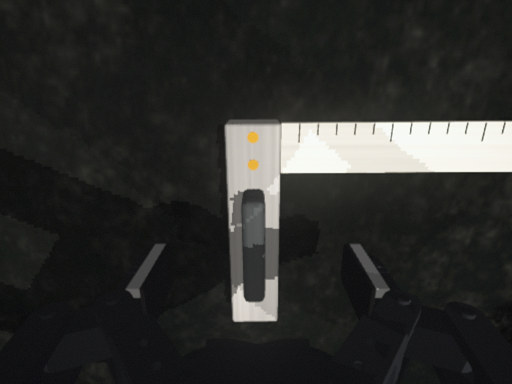

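Emit:
drive_tool --deltas '[{"slide": [0, 0, 0], "delta_rot": [0, 0, 0], "hand": 1}, {"slide": [0, -0.06, 0.12], "delta_rot": [0, 0, 0], "hand": 1}, {"slide": [0, 0, 0], "delta_rot": [0, 0, 0], "hand": 1}, {"slide": [0, 0, 0], "delta_rot": [0, 0, 0], "hand": 1}, {"slide": [0, 0, 0], "delta_rot": [0, 0, 0], "hand": 1}]'

```text
time_s: 4.78
eef_pos: [0.521, -0.1922, 0.0303]
eef_rot: [0.003, 0.682, 0.731, 0.001]
wrist_force: [-0.1, -0.1, -1.0]
opening: 0.998
```

Emit:
drive_tool --deltas '[{"slide": [0, 0, 0.03], "delta_rot": [0.0015, 0.001, 0], "hand": 1}, {"slide": [0, 0, 0], "delta_rot": [0, 0, 0], "hand": 1}, {"slide": [0, 0, 0], "delta_rot": [0, 0, 0], "hand": 0}, {"slide": [0, 0, 0], "delta_rot": [0, 0, 0], "hand": 0}, {"slide": [0, 0, 0], "delta_rot": [0, 0, 0], "hand": 0}]'

```text
time_s: 5.4
eef_pos: [0.521, -0.1922, 0.0288]
eef_rot: [0.0, 0.682, 0.731, -0.0]
wrist_force: [0.2, -0.6, -1.3]
opening: 0.377
```

Emit:
drive_tool --deltas '[{"slide": [0, 0, 0], "delta_rot": [0, 0, 0], "hand": 0}, {"slide": [0, 0, 0], "delta_rot": [0, 0, 0], "hand": 0}, {"slide": [0, 0, 0], "delta_rot": [0, 0, 0], "hand": 0}, {"slide": [0, 0, 0], "delta_rot": [0, 0, 0], "hand": 0}, {"slide": [0, 0, 0], "delta_rot": [0, 0, 0], "hand": 0}]'

```text
time_s: 6.02
eef_pos: [0.5213, -0.1924, 0.029]
eef_rot: [0.001, 0.682, 0.731, 0.0]
wrist_force: [2.5, -0.9, 1.3]
opening: 0.122
```

```bash
python3 snap.py d wrist scene
```

```text
{'time_s': 6.025, 'eef_pos': array([ 0.52131545, -0.1923522 ,  0.02897334]), 'eef_rot': array([6.98528837e-04, 6.82075183e-01, 7.31281721e-01, 5.00520963e-05]), 'wrist_force': array([ 2.53616224, -0.88833093,  1.33650229]), 'torque': array([ 0.0340715 , -0.43500708, -0.00189186]), 'opening': 0.12198846483567138, 'q': array([-5.67003038e-01,  4.06104191e-01,  1.78349401e+00, -1.92476478e-04,
        9.50602605e-01, -6.36493901e-01])}
```

View pics/wrist_d.png

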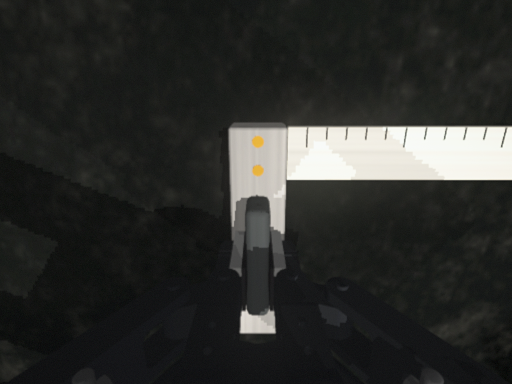

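The rib is pinched, at (258,255) in the picture, and the stock is straight between the pads. Next I lift and carry it left.

Emit:
drive_tool --deltas '[{"slide": [0, 0, -0.3], "delta_rot": [0, 0, 0], "hand": 0}, {"slide": [0, 0, -0.7], "delta_rot": [0, 0, 0], "hand": 0}, {"slide": [0, 0, -0.4], "delta_rot": [0, 0, 0], "hand": 0}, {"slide": [0, 0, 0], "delta_rot": [0, 0, 0], "hand": 0}, {"slide": [0, 0, 0], "delta_rot": [0, 0, 0], "hand": 0}]'

```text
time_s: 6.75
eef_pos: [0.5198, -0.1916, 0.0977]
eef_rot: [-0.001, 0.682, 0.731, -0.0]
wrist_force: [-0.3, 0.2, -5.8]
opening: 0.126
```

```bash
python3 snap.py e wrist scene
```

```text
{'time_s': 6.75, 'eef_pos': array([ 0.51977314, -0.1915661 ,  0.09765283]), 'eef_rot': array([-9.33559053e-04,  6.82065995e-01,  7.31289913e-01, -4.12054462e-04]), 'wrist_force': array([-0.25391765,  0.23061337, -5.7549554 ]), 'torque': array([0.04169026, 0.0615237 , 0.00089576]), 'opening': 0.12554811242227032, 'q': array([-5.67124003e-01,  2.94433855e-01,  1.76301696e+00, -5.30785311e-04,
        1.08612802e+00, -6.36503467e-01])}
```

View pics/wrist_e.png

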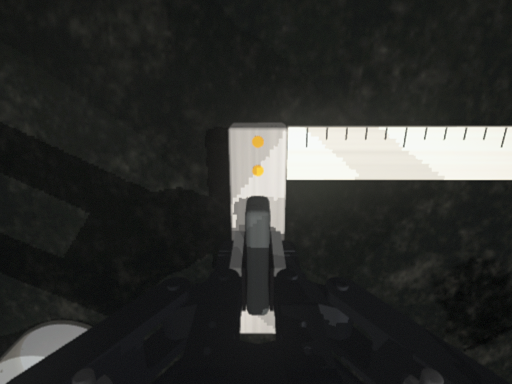

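View pics/scene_e.png

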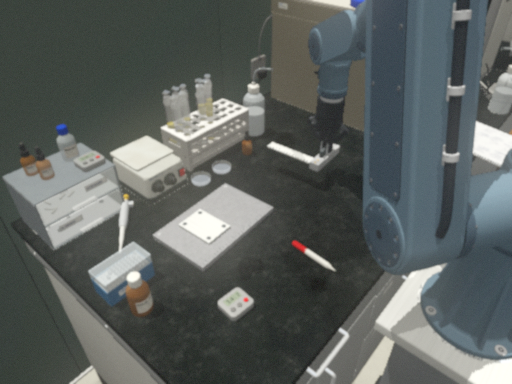

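Emit:
drive_tool --deltas '[{"slide": [0.2, 0, 0], "delta_rot": [0, 0, 0.0086], "hand": 0}, {"slide": [0.5, 0, 0], "delta_rot": [0, 0, 0], "hand": 0}, {"slide": [0.7, 0, 0], "delta_rot": [0, 0, 0], "hand": 0}, {"slide": [0.7, 0, 0], "delta_rot": [0, 0, 0], "hand": 0}, {"slide": [0.7, 0, 0], "delta_rot": [0, 0, 0], "hand": 0}]'

```text
time_s: 7.48
eef_pos: [0.5137, -0.051, 0.0976]
eef_rot: [-0.001, 0.692, 0.722, -0.001]
wrist_force: [0.9, 0.0, -5.4]
opening: 0.121
```

Emit:
drive_tool --deltas '[{"slide": [0.7, 0, 0], "delta_rot": [0, 0, 0], "hand": 0}, {"slide": [0.7, 0, 0], "delta_rot": [0, 0, 0], "hand": 0}, {"slide": [0.5, 0, 0], "delta_rot": [0, 0, 0], "hand": 0}, {"slide": [0.2, 0, 0], "delta_rot": [0, 0, 0], "hand": 0}, {"slide": [0, 0, 0], "delta_rot": [0, 0, 0], "hand": 0}]'

```text
time_s: 8.1
eef_pos: [0.5098, 0.0528, 0.098]
eef_rot: [-0.0, 0.691, 0.722, -0.001]
wrist_force: [1.5, 0.1, -5.9]
opening: 0.125
```

```bash
python3 snap.py f wrist top
```

```text
{'time_s': 8.1, 'eef_pos': array([0.5097985 , 0.05276313, 0.09804684]), 'eef_rot': array([-3.36237997e-05,  6.91453958e-01,  7.22420315e-01, -5.58261395e-04]), 'wrist_force': array([ 1.45679183,  0.0981455 , -5.86778268]), 'torque': array([-0.06992669, -0.0041019 , -0.01250109]), 'opening': 0.1247683294372398, 'q': array([-1.28237477e-01,  2.09703336e-01,  1.86929393e+00, -9.82646022e-04,
        1.06331225e+00, -1.71556172e-01])}
```

View pics/wrist_f.png

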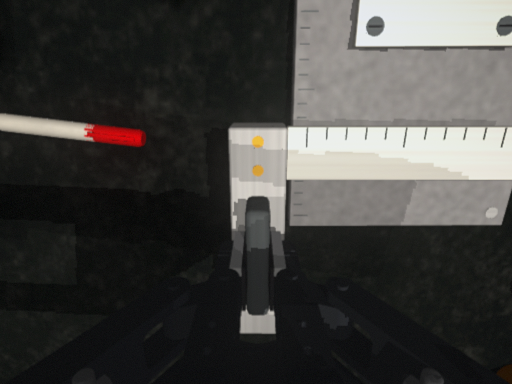

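View pics/top_f.png

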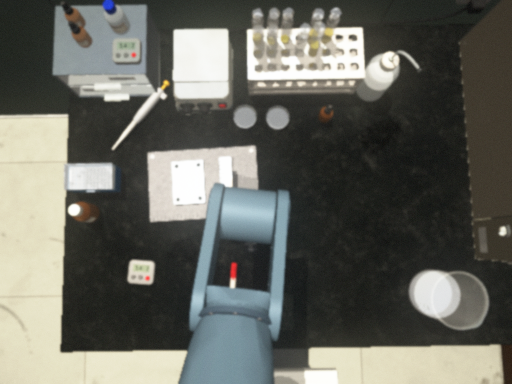

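The wrist view shows everything needed: board near edge at col ~294 (rows 0-120), plate right side at row ~47 (cols 352-512), blade left edge at row ~126.

```bash
cat > m.py <<'E'
import sys,pickle
from h import *
D=pickle.load(open(f'c_{sys.argv[1]}.pkl','rb'));c=D['wrist'];dz=float(sys.argv[2]);a=eval(sys.argv[3])
# a: board edge px(2), plate right px(2), blade left px(2), stock inner px(2)
def e(i,z,w=5): 
    P=ray(c,a[2*i:2*i+2],z)[:,:2]; return edge(c,P[0],P[1],z,w=w)
bn=e(0,.015);pr=e(1,.023);bl=e(2,.021+dz);sn=e(3,.024+dz,3)
for n,x,f in [('board near',bn,yawy),('plate right',pr,yawx),('blade left',bl,yawx),('stock near',sn,yawy)]: print(n,x[0].round(4),'yaw',round(float(f(x[1])),4),'std',round(x[2],5),x[3])
K=inter(bn,pr);k=inter(bl,sn);y=yawx(bl[1]);R=np.array([[np.cos(y),-np.sin(y)],[np.sin(y),np.cos(y)]])
o=k-R@[-.015,.065];print('target corner',K.round(4),'sq near-left corner',k.round(4),'origin',o.round(4),'inner corner',(o+R@[.015,.065]).round(4))
q=D['obs']['eef_rot'];ty=2*np.arctan2(q[2],q[1])-np.pi/2;print('tool yaw',ty,'tcp',D['obs']['eef_pos'].round(4))
yb=(yawy(bn[1])+yawx(pr[1]))/2
v=K-(o+R@[.015,.065]);print('gap in square axes (x,y)',(R.T@v).round(4),'yaw to add',yb-y)
E
python3 m.py f .069 "[[293.5,118],[292,2],[358,48],[508,46],[292,126.5],[508,126.5],[229.5,230],[229.5,128]]"
```

```text
board near [0.5314 0.1545] yaw 0.0472 std 0.0003 60
plate right [0.612  0.1668] yaw 0.0509 std 0.00016 60
blade left [0.59   0.1202] yaw 0.0434 std 6e-05 60
stock near [0.4931 0.0877] yaw 0.0449 std 0.00018 60
target corner [0.531  0.1627] sq near-left corner [0.4919 0.1159] origin [0.5097 0.0516] inner corner [0.5219 0.1172]
tool yaw 0.043796548894814435 tcp [0.5098 0.0528 0.098 ]
gap in square axes (x,y) [0.0111 0.045 ] yaw to add 0.005610388
```

Emit:
drive_tool --deltas '[{"slide": [0.3, 0, 0], "delta_rot": [0, 0, -0.0017], "hand": 0}, {"slide": [0.3, 0, 0.3], "delta_rot": [0, 0, 0], "hand": 0}, {"slide": [0, 0, 0.5], "delta_rot": [0, 0, 0], "hand": 0}, {"slide": [0, 0, 0.3], "delta_rot": [0, 0, 0], "hand": 0}, {"slide": [0, 0, 0.1], "delta_rot": [0, 0, 0], "hand": 0}]'

```text
time_s: 8.82
eef_pos: [0.5077, 0.0829, 0.037]
eef_rot: [-0.001, 0.69, 0.724, -0.001]
wrist_force: [0.5, -0.3, -4.6]
opening: 0.123
```

Emit:
drive_tool --deltas '[{"slide": [0, 0, 0], "delta_rot": [0, 0, 0], "hand": 0}, {"slide": [0, 0, 0], "delta_rot": [0, 0, 0], "hand": 0}, {"slide": [0, 0, 0], "delta_rot": [0, 0, 0], "hand": 0}, {"slide": [0, 0, 0], "delta_rot": [0, 0, 0], "hand": 0}, {"slide": [0, 0, 0], "delta_rot": [0, 0, 0], "hand": 0}]'

```text
time_s: 9.45
eef_pos: [0.509, 0.0825, 0.0388]
eef_rot: [0.0, 0.69, 0.724, 0.0]
wrist_force: [-0.3, -0.5, -4.6]
opening: 0.122
```

```bash
python3 snap.py g wrist scene
```

```text
{'time_s': 9.45, 'eef_pos': array([0.509028  , 0.08248532, 0.03883556]), 'eef_rot': array([4.82829289e-04, 6.89964663e-01, 7.23842890e-01, 4.14606770e-05]), 'wrist_force': array([-0.25306221, -0.47467515, -4.55506154]), 'torque': array([-0.00536052,  0.01978848,  0.04689677]), 'opening': 0.12222825299648075, 'q': array([-6.94775287e-02,  3.16448213e-01,  1.88408863e+00, -6.83770684e-04,
        9.40259461e-01, -1.16990250e-01])}
```

View pics/wrist_g.png

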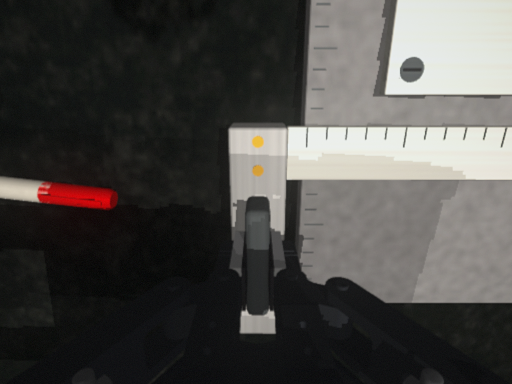

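```bash
python3 m.py g .010 "[[302,122],[306.5,2],[390,95.5],[508,96.5],[292,126.5],[508,126.5],[229.5,230],[229.5,128]]"
```

```text
board near [0.5304 0.178 ] yaw 0.0476 std 8e-05 60
plate right [0.6057 0.1665] yaw 0.0487 std 0.00018 60
blade left [0.566  0.1491] yaw 0.0473 std 5e-05 60
stock near [0.4921 0.12  ] yaw 0.0451 std 0.00016 60
target corner [0.5311 0.1628] sq near-left corner [0.4909 0.1456] origin [0.509  0.0813] inner corner [0.5209 0.147 ]
tool yaw 0.04791563797041154 tcp [0.509  0.0825 0.0388]
gap in square axes (x,y) [0.0109 0.0154] yaw to add 0.0009139478
```

Emit:
drive_tool --deltas '[{"slide": [0.1, 0, 0.1], "delta_rot": [0, 0, 0], "hand": 0}, {"slide": [0.1, 0, 0.05], "delta_rot": [0, 0, 0], "hand": 0}, {"slide": [0, 0, 0.03], "delta_rot": [0, 0, 0], "hand": 0}, {"slide": [0, 0, 0], "delta_rot": [0, 0, 0], "hand": 0}, {"slide": [0, 0, 0], "delta_rot": [0, 0, 0], "hand": 0}]'

```text
time_s: 10.18
eef_pos: [0.5085, 0.0924, 0.0297]
eef_rot: [0.0, 0.69, 0.724, -0.0]
wrist_force: [-0.2, -0.5, -4.9]
opening: 0.126
```

Emit:
drive_tool --deltas '[{"slide": [0, 0, 0], "delta_rot": [0, 0, 0], "hand": 0}, {"slide": [0, 0, 0], "delta_rot": [0, 0, 0], "hand": 0}, {"slide": [0, 0, 0], "delta_rot": [0, 0, 0], "hand": 0}, {"slide": [0, 0, 0], "delta_rot": [0, 0, 0], "hand": 0}, {"slide": [0, 0, 0], "delta_rot": [0, 0, 0], "hand": 0}]'

```text
time_s: 10.8
eef_pos: [0.5084, 0.0925, 0.0296]
eef_rot: [0.0, 0.69, 0.724, -0.0]
wrist_force: [-0.1, 1.3, -4.4]
opening: 0.124
```

Emit:
drive_tool --deltas '[{"slide": [0.03, 0.08, 0], "delta_rot": [0, 0, 0], "hand": 0}, {"slide": [0.03, 0.07, 0], "delta_rot": [0, 0, 0], "hand": 0}, {"slide": [0, 0, 0.01], "delta_rot": [0, 0, 0], "hand": 0}, {"slide": [0, 0, 0], "delta_rot": [0, 0, 0], "hand": 0}, {"slide": [0, 0, 0], "delta_rot": [0, 0, 0], "hand": 0}]'

```text
time_s: 11.42
eef_pos: [0.5156, 0.0958, 0.029]
eef_rot: [0.0, 0.69, 0.724, -0.0]
wrist_force: [0.2, 0.4, -4.2]
opening: 0.121
```

```bash
python3 snap.py h wrist scene
```

```text
{'time_s': 11.425, 'eef_pos': array([0.51560649, 0.09583597, 0.02903585]), 'eef_rot': array([ 2.48566946e-04,  6.89930951e-01,  7.23875118e-01, -1.83963548e-04]), 'wrist_force': array([ 0.1960222 ,  0.36001594, -4.24570591]), 'torque': array([0.01052748, 0.04719215, 0.01535111]), 'opening': 0.12070982281435155, 'q': array([-4.24044837e-02,  3.50839616e-01,  1.86309993e+00, -7.55221017e-04,
        9.27521495e-01, -8.99604416e-02])}
```

View pics/wrist_h.png

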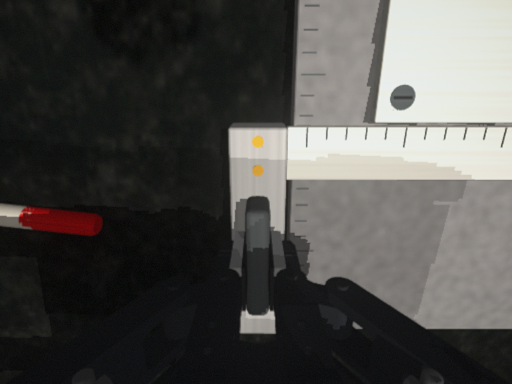

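Emit:
drive_tool --deltas '[{"slide": [0, 0.03, 0.004], "delta_rot": [0, 0, 0], "hand": 0}, {"slide": [0, 0.02, 0], "delta_rot": [0, 0, 0], "hand": 0}, {"slide": [0, 0, 0], "delta_rot": [0, 0, 0], "hand": 0}, {"slide": [0, 0, 0], "delta_rot": [0, 0, 0], "hand": 0}, {"slide": [0, 0, 0], "delta_rot": [0, 0, 0], "hand": 0}]'

```text
time_s: 12.15
eef_pos: [0.5185, 0.0959, 0.029]
eef_rot: [0.001, 0.69, 0.724, 0.0]
wrist_force: [0.4, -0.2, -4.2]
opening: 0.123
```

Emit:
drive_tool --deltas '[{"slide": [0, 0.01, 0], "delta_rot": [0, 0, 0], "hand": 0}, {"slide": [0, 0, 0], "delta_rot": [0, 0, 0], "hand": 0}, {"slide": [0, 0, 0], "delta_rot": [0, 0, 0], "hand": 0}, {"slide": [0, 0, 0], "delta_rot": [0, 0, 0], "hand": 0}, {"slide": [0, 0, 0], "delta_rot": [0, 0, 0], "hand": 0}]'

```text
time_s: 12.78
eef_pos: [0.5186, 0.096, 0.0289]
eef_rot: [0.0, 0.69, 0.724, -0.0]
wrist_force: [-3.0, -0.9, -0.7]
opening: 0.124
```

Emit:
drive_tool --deltas '[{"slide": [0.02, 0, 0], "delta_rot": [0, 0, 0], "hand": 0}, {"slide": [0, 0, 0], "delta_rot": [0, 0, 0], "hand": 0}, {"slide": [0, 0, 0], "delta_rot": [0, 0, 0], "hand": 0}, {"slide": [0, 0, 0], "delta_rot": [0, 0, 0], "hand": 0}, {"slide": [0, 0, 0], "delta_rot": [0, 0, 0], "hand": 0}]'

```text
time_s: 13.4
eef_pos: [0.5189, 0.0969, 0.029]
eef_rot: [0.001, 0.69, 0.724, 0.0]
wrist_force: [-0.1, -0.9, -1.9]
opening: 0.129
```

Emit:
drive_tool --deltas '[{"slide": [0.01, 0, 0], "delta_rot": [0, 0, 0], "hand": 0}, {"slide": [0, 0, 0], "delta_rot": [0, 0, 0], "hand": 0}, {"slide": [0, 0, 0], "delta_rot": [0, 0, 0], "hand": 0}, {"slide": [0, 0, 0], "delta_rot": [0, 0, 0], "hand": 0}, {"slide": [0, 0, 0], "delta_rot": [0, 0, 0], "hand": 0}]'

```text
time_s: 14.02
eef_pos: [0.5188, 0.0975, 0.029]
eef_rot: [0.0, 0.69, 0.724, 0.0]
wrist_force: [0.3, -1.6, -1.9]
opening: 0.126
```

Emit:
drive_tool --deltas '[{"slide": [0.01, 0, 0], "delta_rot": [0, 0, 0], "hand": 0}, {"slide": [0, 0, 0], "delta_rot": [0, 0, 0], "hand": 0}, {"slide": [0, 0, 0], "delta_rot": [0, 0, 0], "hand": 0}, {"slide": [0, 0, 0], "delta_rot": [0, 0, 0], "hand": 0}, {"slide": [0, 0, 0], "delta_rot": [0, 0, 0], "hand": 0}]'

```text
time_s: 14.65
eef_pos: [0.5187, 0.098, 0.029]
eef_rot: [0.0, 0.69, 0.724, -0.0]
wrist_force: [-0.3, -1.0, -0.3]
opening: 0.123
```

Emit:
drive_tool --deltas '[{"slide": [0, 0.012, 0], "delta_rot": [0, 0, 0], "hand": 0}, {"slide": [0, 0, 0], "delta_rot": [0, 0, 0], "hand": 0}, {"slide": [0, 0, 0], "delta_rot": [0, 0, 0], "hand": 0}, {"slide": [0, 0, 0], "delta_rot": [0, 0, 0], "hand": 0}, {"slide": [0, 0, 0], "delta_rot": [0, 0, 0], "hand": 0}]'

```text
time_s: 15.28
eef_pos: [0.5189, 0.098, 0.0289]
eef_rot: [0.0, 0.69, 0.724, -0.0]
wrist_force: [-4.3, -2.1, 4.6]
opening: 0.123
```

Emit:
drive_tool --deltas '[{"slide": [0, 0.012, 0], "delta_rot": [0, 0, 0], "hand": 0}, {"slide": [0, 0, 0], "delta_rot": [0, 0, 0], "hand": 0}, {"slide": [0, 0, 0], "delta_rot": [0, 0, 0], "hand": 0}, {"slide": [0, 0, 0], "delta_rot": [0, 0, 0], "hand": 0}, {"slide": [0, 0, 0], "delta_rot": [0, 0, 0], "hand": 0}]'

```text
time_s: 15.9
eef_pos: [0.519, 0.098, 0.0289]
eef_rot: [-0.0, 0.69, 0.724, -0.001]
wrist_force: [-5.1, -2.9, 6.4]
opening: 0.12
```

Emit:
drive_tool --deltas '[{"slide": [0, 0, -0.005], "delta_rot": [0, 0, 0], "hand": 0}, {"slide": [0, 0, 0], "delta_rot": [0, 0, 0], "hand": 0}, {"slide": [0, 0, 0], "delta_rot": [0, 0, 0], "hand": 0}, {"slide": [0, 0, 0], "delta_rot": [0, 0, 0], "hand": 0}, {"slide": [0, 0, 0], "delta_rot": [0, 0, 0], "hand": 0}]'

```text
time_s: 16.52
eef_pos: [0.519, 0.098, 0.0289]
eef_rot: [-0.0, 0.69, 0.724, -0.001]
wrist_force: [-4.5, -2.6, 3.7]
opening: 0.12
```

```bash
python3 snap.py i wrist scene; python3 -c "
import cv2
i=cv2.imread('pics/wrist_i.png');cv2.imwrite('pics/wi2.png',cv2.resize(i[0:240,200:460],None,fx=2.5,fy=2.5))"
```

```text
{'time_s': 16.525, 'eef_pos': array([0.51902705, 0.09802196, 0.02887902]), 'eef_rot': array([-2.88209351e-04,  6.89892556e-01,  7.23911324e-01, -7.56495312e-04]), 'wrist_force': array([-4.47859861, -2.64547762,  3.74246191]), 'torque': array([-0.38191796,  1.07331807,  0.0215939 ]), 'opening': 0.11989199762104706, 'q': array([-3.77875730e-02,  3.58802580e-01,  1.85221414e+00, -9.37076474e-04,
        9.32009821e-01, -8.53427885e-02])}
```

View pics/wi2.png

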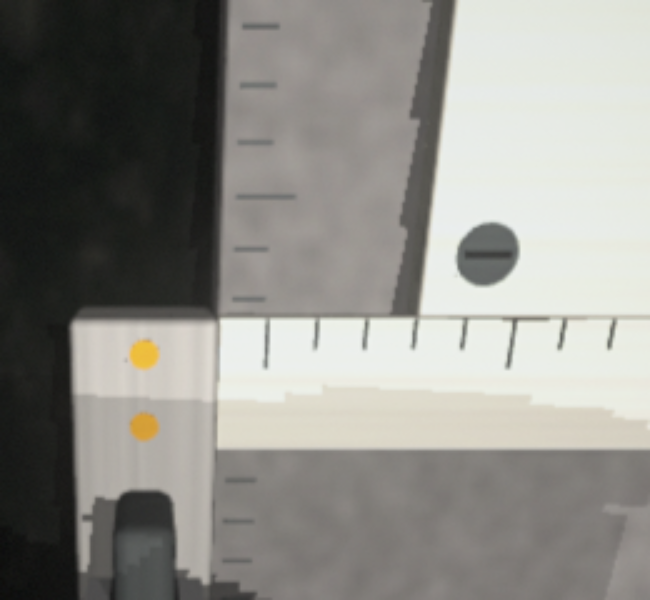

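The square looks flush at both faces. I'll take some load off the worktop and then press in x and y.

Emit:
drive_tool --deltas '[{"slide": [0, 0, -0.01], "delta_rot": [0, 0, 0], "hand": 0}, {"slide": [0, 0, 0], "delta_rot": [0, 0, 0], "hand": 0}, {"slide": [0.01, 0.006, 0], "delta_rot": [0, 0, 0], "hand": 0}, {"slide": [0, 0, 0], "delta_rot": [0, 0, 0], "hand": 0}, {"slide": [0, 0, 0], "delta_rot": [0, 0, 0], "hand": 0}]'

```text
time_s: 17.25
eef_pos: [0.5191, 0.0984, 0.0289]
eef_rot: [-0.0, 0.69, 0.724, -0.001]
wrist_force: [-4.4, -2.6, -3.5]
opening: 0.125
```

Emit:
drive_tool --deltas '[{"slide": [0.01, 0, 0], "delta_rot": [0, 0, 0], "hand": 0}, {"slide": [0, 0, 0], "delta_rot": [0, 0, 0], "hand": 0}, {"slide": [0, 0, 0], "delta_rot": [0, 0, 0], "hand": 0}, {"slide": [0, 0, 0], "delta_rot": [0, 0, 0], "hand": 0}, {"slide": [0, 0, 0], "delta_rot": [0, 0, 0], "hand": 0}]'

```text
time_s: 17.88
eef_pos: [0.5191, 0.0984, 0.029]
eef_rot: [-0.0, 0.69, 0.724, -0.001]
wrist_force: [-5.2, -5.2, -3.5]
opening: 0.124
```

Emit:
drive_tool --deltas '[{"slide": [0.006, 0.004, 0], "delta_rot": [0, 0, 0], "hand": 0}, {"slide": [0, 0, 0], "delta_rot": [0, 0, 0], "hand": 0}, {"slide": [0, 0, 0], "delta_rot": [0, 0, 0], "hand": 0}, {"slide": [0, 0, 0], "delta_rot": [0, 0, 0], "hand": 0}, {"slide": [0, 0, 0], "delta_rot": [0, 0, 0], "hand": 0}]'

```text
time_s: 18.5
eef_pos: [0.5191, 0.0984, 0.029]
eef_rot: [-0.0, 0.69, 0.724, -0.002]
wrist_force: [-5.2, -6.6, -1.7]
opening: 0.121
```

```bash
python3 snap.py j wrist scene; python3 m.py j 0 "[[287,118],[289,2],[370,125.5],[508,126.5],[292,126.5],[508,126.5],[229.5,230],[229.5,128]]"
```

```text
{'time_s': 18.5, 'eef_pos': array([0.51910399, 0.09841545, 0.02899115]), 'eef_rot': array([-1.67036177e-04,  6.89889610e-01,  7.23912783e-01, -1.60642428e-03]), 'wrist_force': array([-5.15420644, -6.60126714, -1.70773664]), 'torque': array([-1.12659595,  1.07492634, -0.12960216]), 'opening': 0.12084426214479863, 'q': array([-0.036133  ,  0.35958004,  1.85079895, -0.00271571,  0.93359648,
       -0.08263543])}
board near [0.5296 0.1941] yaw 0.0484 std 0.00011 60
plate right [0.6059 0.1659] yaw 0.0407 std 0.00053 60
blade left [0.5928 0.1652] yaw 0.0388 std 0.00051 60
stock near [0.5022 0.134 ] yaw 0.0456 std 0.00014 60
target corner [0.5311 0.1628] sq near-left corner [0.501  0.1617] origin [0.5185 0.0973] inner corner [0.531  0.1628]
tool yaw 0.04812073761146696 tcp [0.5191 0.0984 0.029 ]
gap in square axes (x,y) [ 0.0001 -0.    ] yaw to add 0.0057303496
```

Emit:
drive_tool --deltas '[{"slide": [-0.006, -0.003, 0], "delta_rot": [0, 0, 0], "hand": 0}, {"slide": [0, 0, 0], "delta_rot": [0, 0, 0], "hand": 0}, {"slide": [0, 0, 0], "delta_rot": [0, 0, 0], "hand": 0}, {"slide": [0, 0, 0], "delta_rot": [0, 0, 0], "hand": 0}, {"slide": [0, 0, 0], "delta_rot": [0, 0, 0], "hand": 0}]'

```text
time_s: 19.23
eef_pos: [0.5191, 0.0984, 0.029]
eef_rot: [-0.0, 0.69, 0.724, -0.001]
wrist_force: [-4.0, -5.6, -3.9]
opening: 0.123
```

Emit:
drive_tool --deltas '[{"slide": [0, 0, 0], "delta_rot": [0, 0, 0], "hand": 0.25}, {"slide": [0, 0, 0], "delta_rot": [0, 0, 0], "hand": 0.35}, {"slide": [0, 0, 0], "delta_rot": [0, 0, 0], "hand": 0.5}, {"slide": [0, 0, 0], "delta_rot": [0, 0, 0], "hand": 0.5}, {"slide": [0, 0, 0], "delta_rot": [0, 0, 0], "hand": 0.5}]'

```text
time_s: 19.85
eef_pos: [0.5203, 0.0991, 0.0298]
eef_rot: [0.0, 0.69, 0.724, 0.0]
wrist_force: [0.2, -0.3, -0.1]
opening: 0.499
```

```bash
python3 snap.py k wrist scene
```

```text
{'time_s': 19.85, 'eef_pos': array([0.52033249, 0.09912183, 0.02975928]), 'eef_rot': array([4.60261646e-04, 6.89933773e-01, 7.23872345e-01, 7.15712108e-05]), 'wrist_force': array([ 0.18660469, -0.28181892, -0.0850967 ]), 'torque': array([0.03539877, 0.01828049, 0.02292065]), 'opening': 0.4993347259665335, 'q': array([-3.57169146e-02,  3.58604565e-01,  1.85006372e+00, -6.27505772e-04,
        9.32140876e-01, -8.33440476e-02])}
```

View pics/wrist_k.png

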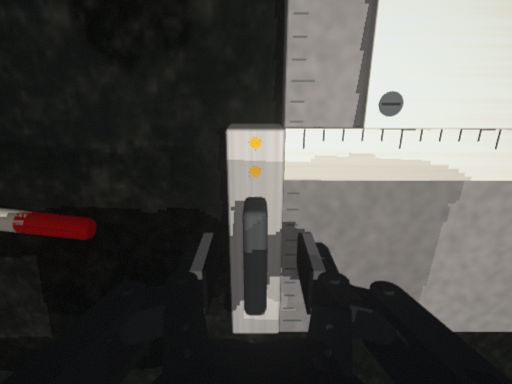

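Released: the pads are clear of the rib and the stock and blade look flush. Next I rise straight up and check.

Emit:
drive_tool --deltas '[{"slide": [0, 0, -0.2], "delta_rot": [0, 0, 0], "hand": 0.5}, {"slide": [0, 0, -0.6], "delta_rot": [0, 0, 0], "hand": 0.5}, {"slide": [0, 0, -1], "delta_rot": [0, 0, 0], "hand": 0.5}, {"slide": [0, 0, -0.8], "delta_rot": [0, 0, 0], "hand": 0.5}, {"slide": [0, 0, -0.2], "delta_rot": [0, 0, 0], "hand": 0.5}]'

```text
time_s: 20.58
eef_pos: [0.5222, 0.0991, 0.1736]
eef_rot: [0.003, 0.69, 0.724, 0.002]
wrist_force: [0.6, -0.5, -1.1]
opening: 0.504
```

Emit:
drive_tool --deltas '[{"slide": [0, 0, 0], "delta_rot": [0, 0, 0], "hand": 0.5}, {"slide": [0, 0, 0], "delta_rot": [0, 0, 0], "hand": 0.5}, {"slide": [0, 0, 0], "delta_rot": [0, 0, 0], "hand": 0.5}, {"slide": [0, 0, 0], "delta_rot": [0, 0, 0], "hand": 0.5}, {"slide": [0, 0, 0], "delta_rot": [0, 0, 0], "hand": 0.5}]'

```text
time_s: 21.2
eef_pos: [0.5199, 0.0991, 0.1692]
eef_rot: [0.0, 0.69, 0.724, -0.0]
wrist_force: [0.2, -0.1, -0.0]
opening: 0.504
```

```bash
python3 snap.py l wrist scene; python3 -c "
import cv2
i=cv2.imread('pics/wrist_l.png');cv2.imwrite('pics/wl2.png',cv2.resize(i[20:260,190:450],None,fx=2.5,fy=2.5,interpolation=cv2.INTER_NEAREST))"
```

```text
{'time_s': 21.2, 'eef_pos': array([0.51991908, 0.09912201, 0.16918661]), 'eef_rot': array([ 1.76423752e-05,  6.89973735e-01,  7.23834311e-01, -3.67261433e-04]), 'wrist_force': array([ 0.2364326 , -0.13728613, -0.01368406]), 'torque': array([ 0.01032718, -0.03980825,  0.07399144]), 'opening': 0.5042685764681539, 'q': array([-3.57025210e-02,  1.45274531e-01,  1.78028665e+00, -6.10779235e-04,
        1.21649264e+00, -8.33811515e-02])}
```

View pics/wrist_l.png

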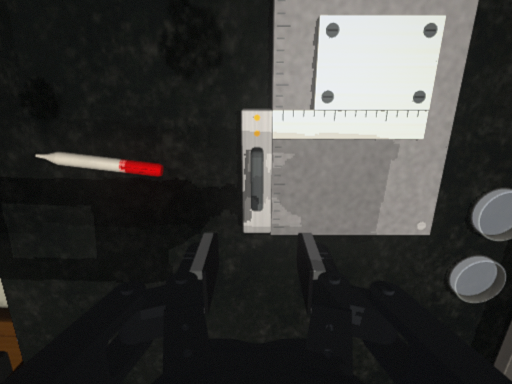

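View pics/wl2.png

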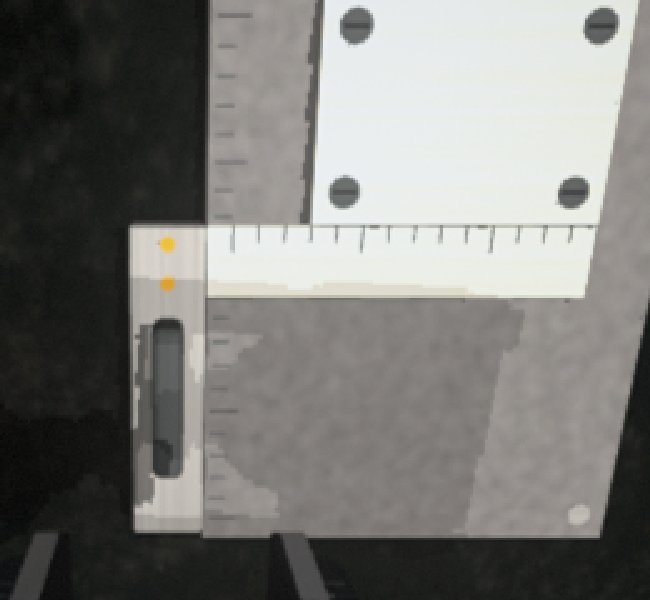

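View pics/scene_l.png

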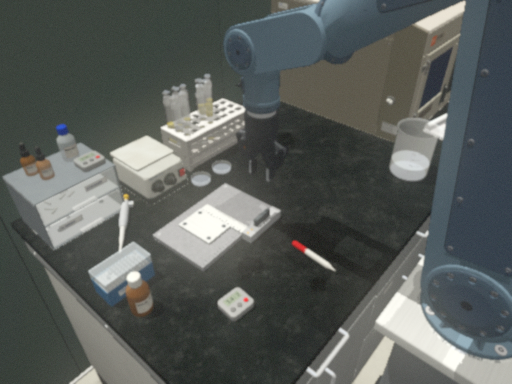

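The stock's inner face meets the board edge along col ~272 with no gap. The blade's left edge (row ~110) meets the plate from col 314 to 419, and the bystanders look unmoved. One numeric check before handing in.

```bash
python3 - <<'E'
from h import *
import pickle
D=pickle.load(open('c_l.pkl','rb'));c=D['wrist']
def e(p,q,z,w): 
    P=ray(c,[p,q],z)[:,:2]; return edge(c,P[0],P[1],z,w=w)
bn=e([273,105],[274,3],.015,4); pn=e([320,15.5],[443,15.5],.023,4)
sn=e([243.5,230],[242.5,112],.024,3); br=e([430,139],[276,139],.021,2)
tip=e([424,138],[427,112],.021,3); 
print('board',bn[0],yawy(bn[1]),'plate far-left side',pn[0],yawx(pn[1]),'stock near',sn[0],yawy(sn[1]),'blade right',br[0],yawx(-br[1]))
n=np.array([np.cos(.0478),np.sin(.0478)]);m=np.array([-n[1],n[0]])
print('stock near->board edge (want 30mm)',(bn[0]-sn[0])@n*1000,'ends', [ (bn[0]-ray(c,[p],.024)[0,:2])@n*1000 for p in ([243.5,230],[242.5,112])])
print('plate left->blade right (want 80+28=108)',(pn[0]-br[0])@m*1000)
a=pickle.load(open('c0.pkl','rb'))['scene']['frame'].astype(int);b=pickle.load(open('c_l.pkl','rb'))['scene']['frame'].astype(int)
df=np.abs(a-b).max(2)
for nm,(x0,x1,y0,y1) in dict(marker=(288,340,236,275),timer=(214,258,285,322),dish=(188,213,168,190),dish2=(211,233,159,176),dropper=(238,256,136,156)).items(): print(nm,(df[y0:y1,x0:x1]>40).sum())
E
```

```text
board [0.5283692  0.21583818] 0.054169133 plate far-left side [0.63126385 0.24790935] 0.047331125 stock near [0.5039247  0.09910176] 0.043078978 blade right [0.61261785 0.13876851] 0.046499316
stock near->board edge (want 30mm) 29.994416537881662 ends [np.float64(29.51101739804776), np.float64(28.56721895422084)]
plate left->blade right (want 80+28=108) 108.12524268891079
marker 0
timer 0
dish 0
dish2 0
dropper 55
```

```bash
python3 -c "
from bench import ctrl
print(ctrl.hand_in())"
```

```text
the job is handed in; nothing more can be done
None
```

I set the square with its stock against the board's near edge and its blade along the plate's right side, let go of it, and handed the job in at about 21 s.

- **Pressing home:** Just before release the wrist force was about 5 N towards the board and 6.6 N towards the plate. That was held for about half a second, and the worktop was carrying only a few newtons. No wrist reading I took came near the 30 N limit. The wrist force is not the contact force itself, so I could not check the 1 N on each face directly.
- **Fit after release:** From the raised wrist camera, the stock's near face is 30.0 mm from the board edge (30 mm expected). The plate's far side is 108.1 mm from the blade's right edge (108 mm expected). I saw no gap along either face. The fitted edge angles differed by up to 0.011 rad: 0.054 for the board against 0.043 for the stock. I put this down to short, low-resolution edges, because the closer views before contact agreed to about 0.003 rad.
- **Bystanders:** In the scene picture before and after, nothing changed at the pen, the timer or the two dishes. The dropper's patch differed by 55 pixels. The raised gripper or its shadow falls there, and the arm never went near it, but I did not check it from another view.
- **End state:** The gripper is clear, about 0.17 m above the worktop.

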